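# Hold the reed bin open with its lever

### The job

Press the raised long end of the lever down smoothly with a fingertip, all the way to its stop, so that the short end raises the heavy oak lid, and finish while still holding it down there so that I can reach the reed blocks. Raise the lid by the lever alone without touching the lid itself, do not lift the lever out of its stand, and leave the other things on the bench where they are.

Things in the scene. Friction and masses are not known exactly. Their poses are not given: they have to be found in the camera images.
- bin: The fixed fixture: oak bin, dark foot strip and aluminium lever stand in one. Origin on the table top right under the lever's pivot pin. Its x axis points from the pivot to the bin, z up. The bin is 200 x 200 mm, 115 mm high, its near wall 95 mm from the origin along +x. The stand's two cheeks (|y| up to 27 mm) carry the pin 125 mm above the table in slots open at the top. A rubber-topped stop under the long arm stands at x = -177 mm, its top 65 mm above the table.
- lid (a joint): Angle of the heavy oak lid (220 mm wide, 22 mm thick, steel plate on top, about 2.2 kg, varying), hinged on the bin's far edge: 0 shut, grows as the near edge rises; about 0.19 rad when the lever is down on its stop. It falls shut when let go.
- lid_lip (a point): Middle of the lower near edge of the lid, where it overhangs the bin by 35 mm above the lever's short end; 117 mm above the table when shut.
- lever: Loose aluminium lever, bar 340 x 26 x 8 mm, 0.25 kg, resting by its cross pin in the stand. Origin at the pin's centre. Its x axis runs along the bar towards the short end (80 mm from the pin, a round steel nose under the lid's lip); the long end is at -x, 250 mm from the pin. At rest the long end slopes up by 0.30 rad; down on the stop it slopes down by 0.30 rad, so it turns about 0.60 rad about the pin. Pressing takes about 2 to 6 N.
- press_pad (a point): Centre of the top face of the boxwood press pad (50 x 34 x 10 mm) on the lever's long end, 225 mm from the pin along the bar and 14 mm above the pin's centre line; about 205 mm above the table at rest and 72 mm when the lever is on its stop.
- stick: Bystander: boxwood burnishing stick, flat-sided, 160 x 18 x 14 mm, lying beside the lever. Origin at the centre of its underside.
- file: Bystander: tuning file, 190 mm long with a dark wooden handle, lying on the lever's other side. Origin at the centre of its underside.
- buttons: Bystander: beech block 30 x 80 x 16 mm carrying three cream bass buttons 15 mm high. Origin at the centre of its underside.
- reedblock: Bystander: wooden reed block 32 x 110 x 30 mm with small metal plates on top. Origin at the centre of its underside.
- jig: Bystander: grey rod-bending jig, plate 130 x 80 x 14 mm with pegs, 51 mm tall in all. Origin at the centre of its underside.
- waxjar: Bystander: amber wax jar, 56 mm across, 60 mm tall. Origin at the centre of its underside.
- tray: Bystander: small open plywood tray 100 x 90 x 35 mm. Origin at the centre of its underside.

How it is judged (in metres and radians):
On the way:
1. the lid starts to rise while a finger presses the lever (value of joint lid between 0.03 and 0.15 rad and contact force between the fingers and lever above 0.5 N), for 0.05 s.
At the end, for the whole second after the job is handed in: The lid stands still at more than 0.172 rad (and under 0.25 rad), which needs the press pad within about 15 mm of its lowest height; it is borne by the lever (over 1 N), which sits in its stand and is held down by the fingers (over 0.5 N); the arm does not touch the lid (value of joint lid between 0.172 and 0.25 rad and velocity of joint lid between -0.05 and 0.05 rad/s and contact force between the fingers and lever above 0.5 N and contact force between lever and lid above 1 N and not (contact force between any of the arm, the fingers and lid above 0.5 N) and z of lever in the frame of bin below 0.133 m); the arm keeps its last pose, push and grip.
It fails at once if the arm or the fingers touch the lid (contact force between any of the arm, the fingers and lid above 0.5 N).
It fails at once if the lever is lifted out of its stand (pin more than 15 mm up) (z of lever in the frame of bin above 0.14 m).
It fails at once if the lid is flung up or dropped (faster than 1 rad/s) (velocity of joint lid above 1 rad/s or velocity of joint lid below -1 rad/s).
It fails at once if another thing on the bench is moved by more than 20 mm (distance of any of stick, file, buttons, reedblock, jig, waxjar, tray from where it was at the start of the episode above 0.02 m).
It also fails if it takes over 32 s, if anything falls off the work surface, if the arm or the gripper's body presses on something with over 40 N, if the wrist force passes 120 N, or if a joint passes its speed limit or range.

### The arm

A 6-joint arm with a two-finger parallel gripper is mounted at the origin on the work surface. World frame = base frame: x ahead of the robot, y to its left, z up, the work surface at z = 0. Lengths are in m, angles in degrees, forces in N, time in s.
With the tool pointing down it reaches from about 0.3 to 0.825 m from the base axis. Payload 5.4 kg.
Tool frame: the origin (TCP) lies midway between the tips of the shut fingers; the grasp point (between the pads) lies behind it (r.hold_point_z is the z of the grasp point in the tool frame, in m); z points along the fingers, y is the direction in which the jaws open and shut (so a half turn about z gives the same grasp; the last joint's range is limited). The gripper opens to 92 mm and grips with 3 to 60 N. Pads are 20 mm wide; open, the fingers measure 128 mm over their backs; the gripper's body (75 mm by 189 mm) begins 69 mm behind the grasp point.
Start: joints at [55.858, 9.076, 91.501, -0, 79.423, -12.038], TCP at [0.216, 0.533, 0.215] pointing down, gripper open.
Joint ranges: [-166.64, 166.64], [-54.1, 131.32], [10.49, 154.53], [-73.88, 253.88], [9.74, 151.15], [-171.62, 171.62]. Speed limits (degrees/s): [147.25, 147.25, 180, 180, 180, 180].

### API

Orientations are given as [roll, pitch, yaw] about the fixed x, y, z axes, in that order (R = Rz(yaw) Ry(pitch) Rx(roll)).
In Python, from workcell import sense, vision, workorder, r gives the robot as it stands.
- The arm moves only by the tool arm_command, never from a script. Its argument "series" is one flat list of numbers, 7 for each row, row after row: the turn, a rotation vector about the tool's x, y, z in rad, then the shift along the tool's x, y, z in mm, then the closure, from 0 (fully open) to 1 (shut). In form: [wx, wy, wz, dx, dy, dz, hand, wx, wy, wz, dx, dy, dz, hand, ...]. A call has 1 to 12 rows; each row is the pose to reach, as a shift and turn from the pose commanded when the call began, along the tool's axes at that moment; what a row does not reach only later rows make up. A row lasts 1/12 s, in which the tool goes at most 41.7 mm and 7.16 degrees, less where a joint would pass 70% of its speed; a pose out of reach is approached as far as the arm can. A call with a gripper value outside its range is refused whole. The fingers move at their own pace and stop on an object; "newtons" is the grip in N (left out, the last holds). Time passes only in rows, so rows that repeat a pose let the fingers close. It gives the time, the measured TCP pose, the force and the opening at its end, in the units of the state.
- sense(): the state, without advancing time (a new reading comes with each control period).
- vision.read_camera(name): name is "side" or "top" or "wrist"; returns a dict with "pixels" (480x640x3 uint8, red, green, blue), "fx", "fy", "cx", "cy" (pixels), "rvec" (rotation vector, rad) and "tvec" (3), from world to camera coordinates, as OpenCV has them; the wrist camera has in their place "mount" (4x4, takes a point from camera to tool coordinates, whose origin is the TCP and whose axes are the flange's). Camera axes: x right, y down, z forward; pixel columns grow to the right and rows downward; lengths in m; the calibration is good to about 2 mm. A picture is of the moment at which its call begins: read the wrist's pose just before it. There is no depth.
- workorder.job_done(): hands the job in, once; it reports no verdict.
The state is a dict: "time_s": time; "joint_pos": joint angles; "dq": joint speeds; "joint_efforts": joint torques, N m; "tcp_pos": TCP position; "tcp_rot": TCP orientation; "contact_force": force on the tool from outside, world axes, zero at the start; "torque": the same for the moment, N m; "width": opening from 0.0 (shut) to 1.0 (fully open).
Only numpy, scipy, OpenCV 4.12 (cv2) and the standard library are available. Lean on these libraries where they do the work, as an engineer would, in place of code of your own. Each camera call takes 0.05 s, during which the arm holds its last target.

## Working session

There is one attempt and no reset: what is moved stays moved. The work goes in short steps, Python scripts to look and compute and a tool call to move; the robot and the scene stay as the last step left them, time stands still between calls to the robot, and variables do not carry over. Pictures are saved under pics/ and viewed, and the job is handed in when it is done.

Besides the shell and the picture viewer there is one more tool, called by a JSON object that holds its "name" and its "arguments". arm_command: Moves the arm, as the interface text tells. Its arguments: {"type":"object","properties":{"series":{"type":"array","items":{"type":"number"}},"newtons":{"type":"number"}},"required":["series"]}

```bash
mkdir -p pics; python3 - <<'E'
from workcell import sense, vision, workorder, r
import cv2
s=sense();print(s, r.hold_point_z)
for n in("side","top","wrist"):
    c=vision.read_camera(n); cv2.imwrite(f"pics/{n}0.png",c["pixels"][:,:,::-1])
    print(n,{k:v for k,v in c.items() if k!="pixels"})
E
```

```text
{'time_s': 0.0, 'joint_pos': array([ 5.58580772e+01,  9.11317279e+00,  9.15707682e+01, -4.76103155e-06,
        7.94217926e+01, -1.20376912e+01]), 'dq': array([-0.06847217, -0.04722336,  0.08620337,  0.02528176,  0.02100782,
       -0.09328257]), 'joint_efforts': array([ 2.02985815e-03, -3.85567009e+01, -3.22110844e+01,  7.02610728e-02,
        3.78689915e-02, -1.62304300e-04]), 'tcp_pos': array([0.21603523, 0.53221258, 0.21362607]), 'tcp_rot': array([-1.79896591e+02, -2.20466797e-02,  1.57895749e+02]), 'contact_force': array([ 0.74650258, -0.89631511, -0.19053814]), 'torque': array([-0.06078297,  0.03624112,  0.02085153]), 'width': 1.0013834231735097} -0.0187
side {'fx': 552.0040472400146, 'fy': 552.0040472400146, 'cx': 325.7832211800436, 'cy': 234.85563178282413, 'rvec': array([ 2.19606011, -0.85843965,  0.39335041]), 'tvec': array([-0.37560651,  0.34367508,  1.12083093])}
top {'fx': 490.4247534269474, 'fy': 490.4247534269474, 'cx': 328.69799086648237, 'cy': 234.96087205173555, 'rvec': array([ 1.99502455, -2.20501426,  0.26731619]), 'tvec': array([0.06635541, 0.53138011, 1.06502245])}
wrist {'fx': 407.89450464993047, 'fy': 407.89450464993047, 'cx': 323.49060835893823, 'cy': 237.49218111673557, 'mount': array([[-1.48394447e-04, -9.71357356e-01, -2.37623368e-01,
         6.63289479e-02],
       [ 9.99999774e-01, -2.99946176e-04,  6.01626483e-04,
        -4.68724708e-04],
       [-6.55668531e-04, -2.37623225e-01,  9.71357181e-01,
        -1.69815874e-01],
       [ 0.00000000e+00,  0.00000000e+00,  0.00000000e+00,
         1.00000000e+00]])}
```

View pics/side0.png

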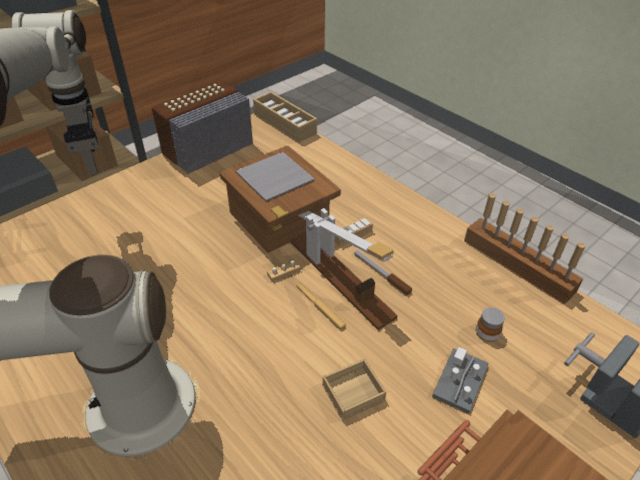

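View pics/top0.png

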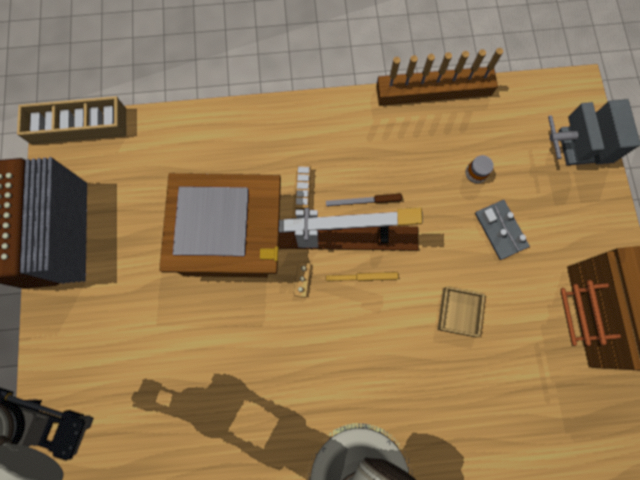

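View pics/wrist0.png

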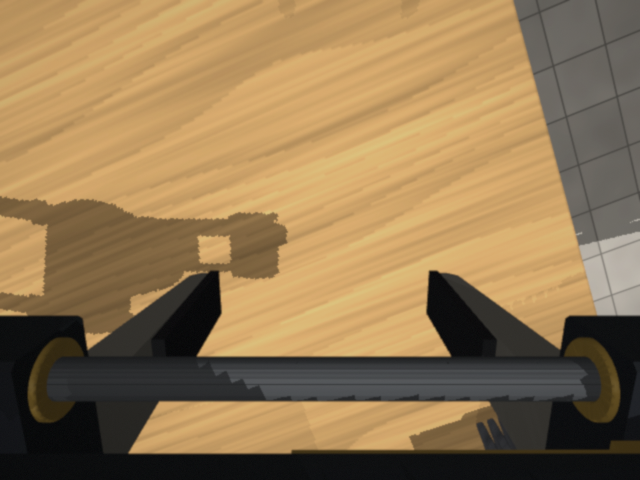

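The top view shows the bar running from the stand at about (306,225) to the yellow pad at about (410,216). In the side view the pad is at about (381,251). The bystanders lie on both sides, at table level. I'll zoom in and segment the pad.

```bash
cat > h.py <<'E'
from workcell import sense, vision, workorder, r
import cv2, numpy as np
from scipy.spatial.transform import Rotation as Ro
def ray(c,uv):
    R=cv2.Rodrigues(c["rvec"])[0]; d=np.array([(uv[0]-c["cx"])/c["fx"],(uv[1]-c["cy"])/c["fy"],1.])
    return -R.T@c["tvec"], R.T@d
def plane(c,uv,z):
    o,d=ray(c,uv); return o+d*(z-o[2])/d[2]
def proj(c,p): 
    return cv2.projectPoints(np.array(p,float).reshape(-1,3),c["rvec"],c["tvec"],np.array([[c["fx"],0,c["cx"]],[0,c["fy"],c["cy"]],[0,0,1.]]),None)[0].reshape(-1,2)
def tri(c1,a,c2,b):
    o1,d1=ray(c1,a);o2,d2=ray(c2,b)
    t=np.linalg.lstsq(np.stack([d1,-d2],1),o2-o1,rcond=None)[0]
    p,q=o1+d1*t[0],o2+d2*t[1]; return (p+q)/2,np.linalg.norm(p-q)
E
python3 - <<'E'
from h import *
out=[]
for n,(x0,y0,w,h) in dict(top=(270,180,170,120),side=(290,190,140,100)).items():
    im=np.ascontiguousarray(vision.read_camera(n)["pixels"][:,:,::-1])
    hsv=cv2.cvtColor(im,cv2.COLOR_BGR2HSV)
    px=(410,216) if n=="top" else (381,251)
    print(n,hsv[px[1],px[0]])
    crop=im[y0:y0+h,x0:x0+w]
    cv2.imwrite(f"pics/{n}zoom.png",cv2.resize(crop,(w*4,h*4),interpolation=cv2.INTER_NEAREST))
E
```

```text
top [ 20 164 183]
side [ 18 129 198]
```

View pics/topzoom.png

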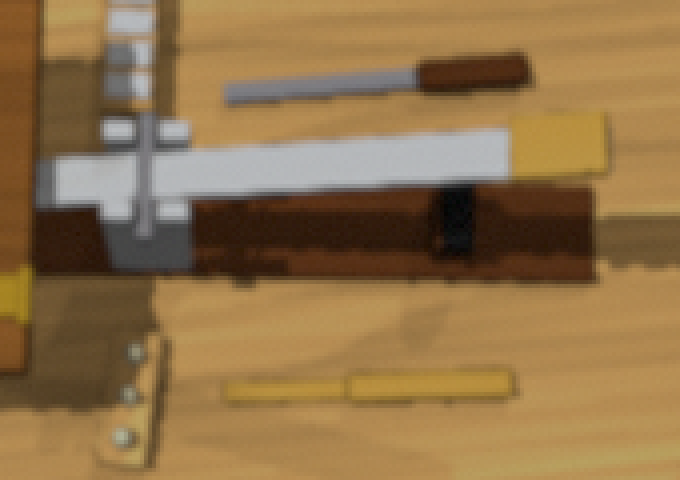

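View pics/sidezoom.png

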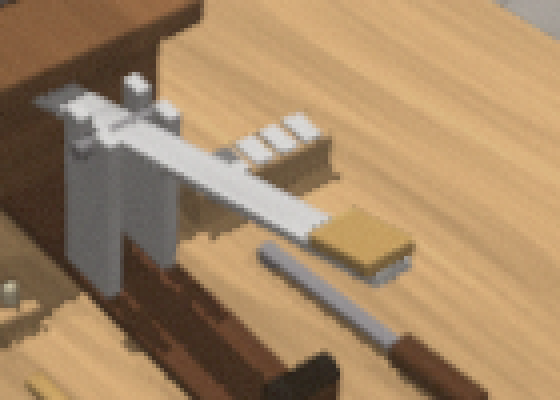

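```bash
python3 - <<'E'
from h import *
t=vision.read_camera("top");s=vision.read_camera("side")
T=lambda p:(np.array(p)+.5)/4-.5+np.array([270,180])
S=lambda p:(np.array(p)+.5)/4-.5+np.array([290,190])
tc=[(510,119),(606,113),(608,173),(510,180)]; sc=[(345,206),(414,243),(371,272),(308,238)]
# top order: far(+y?)/pivot side...
P=[tri(t,T(a),s,S(b)) for a,b in zip(tc,sc)]
for p in P: print(p[0].round(4),round(p[1],4))
pc=np.mean([p[0] for p in P],0);print("pad",pc)
a=plane(t,T((147,113)),.127);b=plane(t,T((147,237)),.127)
pin=(a+b)/2;print("pin",a,b,pin)
print(tri(t,T(np.mean(tc,0)),s,S(np.mean(sc,0))))
d=pin-pc;print("dist",np.linalg.norm(d[:2]),np.degrees(np.arctan2(d[1],d[0])),np.degrees(np.arctan2((b-a)[1],(b-a)[0])))
# foot strip edges, far end corners z~0.01
for q in [(594,187),(594,280)]: print("foot",plane(t,T(q),.01))
print("lidcorner",plane(t,(279,174),.139),plane(t,(278,275),.139))
print(sense()["time_s"])
E
```

```text
[ 0.5408 -0.1266  0.2012] 0.002
[ 0.5385 -0.175   0.2093] 0.0017
[ 0.5083 -0.1723  0.2062] 0.0021
[ 0.5124 -0.1247  0.1935] 0.0015
pad [ 0.52500609 -0.14967809  0.20253357]
pin [0.5857734  0.05747543 0.127     ] [0.51614917 0.06373765 0.127     ] [0.55096128 0.06060654 0.127     ]
(array([ 0.52507942, -0.1498557 ,  0.2023514 ]), np.float64(0.0009058244014995595))
dist 0.2118803826325279 82.96363389972821 174.8604743680963
foot [ 0.54794917 -0.20638981  0.01      ]
foot [ 0.49090285 -0.19815762  0.01      ]
lidcorner [0.66576461 0.11044967 0.139     ] [0.44165296 0.12974983 0.139     ]
0.35
```

```bash
cat >> h.py <<'E'
def rel(p,rpy,s=None):
    s=s or sense(); R=Ro.from_euler("xyz",s["tcp_rot"],degrees=True)
    T=Ro.from_euler("xyz",rpy,degrees=True)
    return (R.inv()*T).as_rotvec().round(3), (R.inv().apply(np.array(p)-s["tcp_pos"])*1000).round(1)
E
python3 - <<'E'
from h import *
print(rel([.36,.2,.32],[180,0,122])); print(rel([.524,-.15,.27],[180,0,85]))
E
```

```text
(array([-0.   ,  0.   ,  0.627]), array([-258.3, -254.1, -105.5]))
(array([-0.   ,  0.   ,  1.272]), array([-541.9, -516.7,  -55.4]))
```

{"name": "arm_command", "arguments": {"series": [0, 0, 0.03, 0, 0, -35, 1, 0, 0, 0.08, 0, 0, -70, 1, 0, 0, 0.13, -5, -5, -105, 1, 0, 0, 0.18, -33, -33, -105, 1, 0, 0, 0.24, -61, -60, -105, 1, 0, 0, 0.3, -89, -88, -105, 1, 0, 0, 0.36, -117, -115, -105, 1, 0, 0, 0.42, -145, -143, -105, 1, 0, 0, 0.48, -173, -170, -105, 1, 0, 0, 0.54, -201, -198, -105, 1, 0, 0, 0.6, -229, -225, -105, 1, 0, 0, 0.627, -257, -253, -105, 1], "newtons": 20}}

```text
time_s: 1.35
tcp_pos: [0.3595, 0.1999, 0.3198]
tcp_rot: [179.9, 0.0, 121.8]
contact_force: [0.4, -0.0, -0.2]
width: 0.15
```

```bash
python3 - <<'E'
from h import *
s=sense();print(s["tcp_pos"],s["tcp_rot"],s["contact_force"],s["width"]);print(rel([.524,-.15,.27],[180,0,85]))
E
```

```text
[0.35954664 0.19993743 0.31979633] [1.79947927e+02 1.48909388e-02 1.21840015e+02] [ 0.44716591 -0.00255026 -0.16025547] 0.14966112916086927
(array([ 0.001, -0.   ,  0.643]), array([-384. ,  -44.9,   49.9]))
```

{"name": "arm_command", "arguments": {"series": [0, 0, 0.06, -36, -4, 0, 1, 0, 0, 0.12, -72, -8, 0, 1, 0, 0, 0.18, -108, -12, 0, 1, 0, 0, 0.24, -144, -17, 0, 1, 0, 0, 0.3, -180, -21, 0, 1, 0, 0, 0.36, -216, -25, 0, 1, 0, 0, 0.42, -252, -29, 5, 1, 0, 0, 0.48, -288, -34, 14, 1, 0, 0, 0.54, -322, -38, 24, 1, 0, 0, 0.6, -352, -41, 35, 1, 0, 0, 0.643, -373, -44, 45, 1, 0, 0, 0.643, -384, -45, 50, 1]}}

```text
time_s: 2.35
tcp_pos: [0.5243, -0.1501, 0.2677]
tcp_rot: [-179.9, -0.0, 84.9]
contact_force: [-0.8, 0.5, -0.4]
width: 0.005
```

```bash
python3 - <<'E'
from h import *
s=sense();print(s["tcp_pos"],s["tcp_rot"],s["contact_force"],s["width"])
for n in("side","top"): 
    c=vision.read_camera(n); print(n,proj(c,s["tcp_pos"])); im=c["pixels"][:,:,::-1]
    im=im[150:350,250:500]; cv2.imwrite(f"pics/{n}1.png",cv2.resize(im,(750,600),interpolation=cv2.INTER_NEAREST))
c=vision.read_camera("wrist");cv2.imwrite("pics/wrist1.png",c["pixels"][:,:,::-1])
E
```

```text
[ 0.52434616 -0.15013088  0.26774844] [-1.79872536e+02 -2.73732857e-02  8.49378501e+01] [-0.7942617   0.49886392 -0.42199298] 0.005459052018660905
side [[381.81259866 227.05316111]]
top [[415.19513728 206.94719491]]
```

View pics/side1.png

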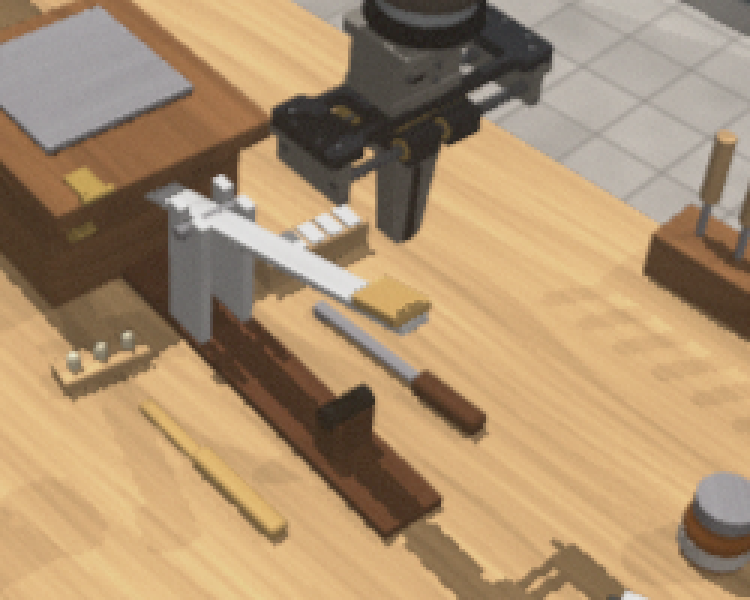

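View pics/wrist1.png

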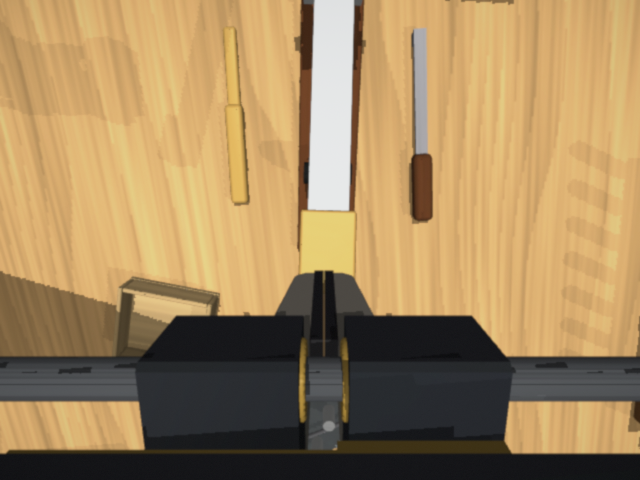

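The fingers are shut and centred above the pad. In the wrist view the pad centre is at column 327 and the fingers at 323, so about 2 mm off in tool +y. The bystanders are clear on both sides. I'll descend to just above the pad.

{"name": "arm_command", "arguments": {"series": [0, 0, 0, 0, 1, 6, 1, 0, 0, 0, 0, 2, 14, 1, 0, 0, 0, 0, 2, 22, 1, 0, 0, 0, 0, 2, 30, 1, 0, 0, 0, 0, 2, 38, 1, 0, 0, 0, 0, 2, 44, 1, 0, 0, 0, 0, 2, 48, 1, 0, 0, 0, 0, 2, 50, 1, 0, 0, 0, 0, 2, 52, 1, 0, 0, 0, 0, 2, 53, 1, 0, 0, 0, 0, 2, 53, 1]}}

```text
time_s: 3.42
tcp_pos: [0.5265, -0.1482, 0.2167]
tcp_rot: [180.0, 0.0, 85.1]
contact_force: [-0.8, 0.5, -0.3]
width: 0.002
```

```bash
python3 - <<'E'
from h import *
s=sense();print(s["time_s"],s["tcp_pos"],s["contact_force"],s["width"])
c=vision.read_camera("side");im=c["pixels"][:,:,::-1][180:300,310:460]; cv2.imwrite("pics/side2.png",cv2.resize(im,(750,600),interpolation=cv2.INTER_NEAREST))
E
```

```text
3.4167 [ 0.52650212 -0.14822483  0.21666674] [-0.78898856  0.5332075  -0.34783016] 0.0024909293885182083
```

View pics/side2.png

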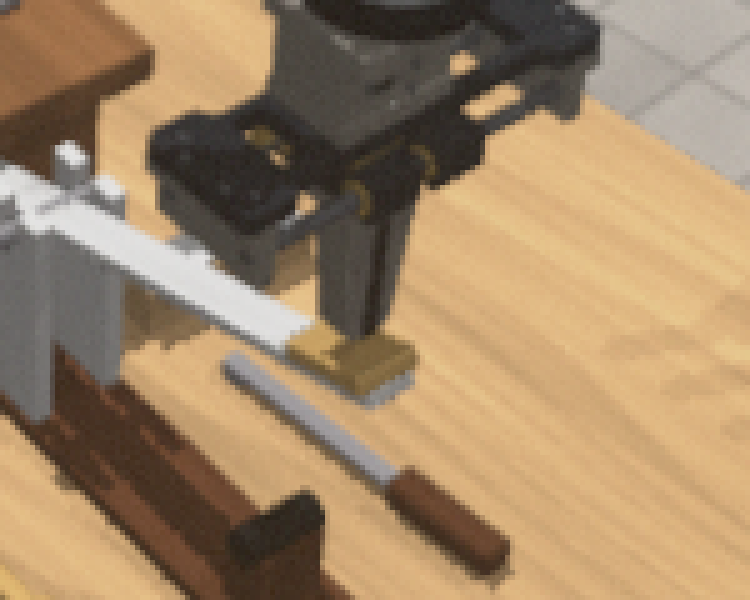

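{"name": "arm_command", "arguments": {"series": [0, 0, 0, 0, 0, 3, 1, 0, 0, 0, -1, 0, 5.5, 1, 0, 0, 0, -1, 0, 8, 1, 0, 0, 0, -2, 0, 10, 1, 0, 0, 0, -2, 0, 12, 1, 0, 0, 0, -3, 0, 14, 1, 0, 0, 0, -3.5, 0, 16.5, 1, 0, 0, 0, -4, 0, 19, 1, 0, 0, 0, -5, 0, 21.5, 1, 0, 0, 0, -5.5, 0, 24, 1, 0, 0, 0, -6, 0, 26.5, 1, 0, 0, 0, -7, 0, 29, 1]}}

```text
time_s: 4.47
tcp_pos: [0.526, -0.1553, 0.1875]
tcp_rot: [180.0, 0.0, 85.1]
contact_force: [-0.6, -1.2, 3.4]
width: 0.005
```

```bash
python3 - <<'E'
from h import *
s=sense();print(s["time_s"],s["tcp_pos"],s["contact_force"],s["width"])
c=vision.read_camera("side");im=c["pixels"][:,:,::-1][150:300,270:460]; cv2.imwrite("pics/side3.png",cv2.resize(im,(760,600),interpolation=cv2.INTER_NEAREST))
E
```

```text
4.4667 [ 0.52597099 -0.15533102  0.1875197 ] [-0.62445821 -1.16801175  3.413344  ] 0.0045244846529769725
```

View pics/side3.png

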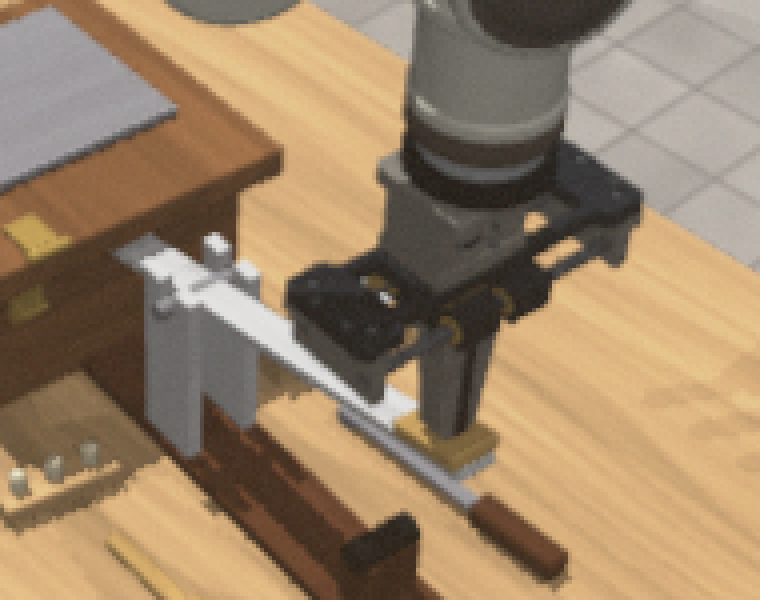

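Contact is made: upward force is about 3.8 N, the tip sits mid-pad and the lever is turning. I'll keep pressing along the arc.

{"name": "arm_command", "arguments": {"series": [0, 0, 0, -1, 0, 3, 1, 0, 0, 0, -2, 0, 6, 1, 0, 0, 0, -2.5, 0, 9, 1, 0, 0, 0, -3, 0, 12, 1, 0, 0, 0, -4, 0, 15, 1, 0, 0, 0, -4.5, 0, 18, 1, 0, 0, 0, -5, 0, 21, 1, 0, 0, 0, -5.5, 0, 24, 1, 0, 0, 0, -6, 0, 27, 1, 0, 0, 0, -6.5, 0, 30, 1, 0, 0, 0, -7, 0, 33, 1, 0, 0, 0, -7.5, 0, 36, 1]}}

```text
time_s: 5.52
tcp_pos: [0.5252, -0.1627, 0.1513]
tcp_rot: [180.0, 0.0, 85.1]
contact_force: [-0.3, -2.2, 3.5]
width: 0.008
```

{"name": "arm_command", "arguments": {"series": [0, 0, 0, -0.5, 0, 3, 1, 0, 0, 0, -0.5, 0, 6, 1, 0, 0, 0, -1, 0, 9, 1, 0, 0, 0, -1, 0, 12, 1, 0, 0, 0, -1, 0, 15, 1, 0, 0, 0, -1.5, 0, 18, 1, 0, 0, 0, -1.5, 0, 21, 1, 0, 0, 0, -1.5, 0, 24, 1, 0, 0, 0, -1.5, 0, 27, 1, 0, 0, 0, -1.5, 0, 30, 1, 0, 0, 0, -1, 0, 33, 1, 0, 0, 0, -1, 0, 36, 1]}}

```text
time_s: 6.52
tcp_pos: [0.5251, -0.1637, 0.1153]
tcp_rot: [180.0, 0.0, 85.1]
contact_force: [-0.6, -3.1, 4.5]
width: 0.007
```

```bash
python3 - <<'E'
from h import *
s=sense();print(s["time_s"],s["tcp_pos"],s["contact_force"],s["width"])
c=vision.read_camera("side");im=c["pixels"][:,:,::-1][150:300,270:460]; cv2.imwrite("pics/side4.png",cv2.resize(im,(760,600),interpolation=cv2.INTER_NEAREST))
E
```

```text
6.5167 [ 0.52512457 -0.16374532  0.11533507] [-0.58881051 -3.13455855  4.45946168] 0.007405829129574306
```

View pics/side4.png

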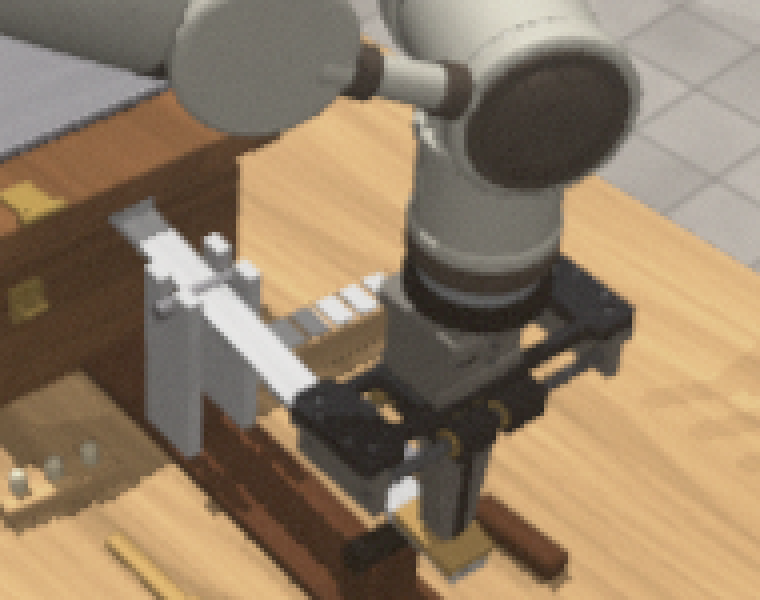

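The lid is rising (lip gap visible at the left), with 4.5 N upward force on the tip. Next is the last stretch to the stop.

{"name": "arm_command", "arguments": {"series": [0, 0, 0, 0, 0, 3, 1, 0, 0, 0, 0.5, 0, 6, 1, 0, 0, 0, 1, 0, 9, 1, 0, 0, 0, 1.5, 0, 12, 1, 0, 0, 0, 2, 0, 15, 1, 0, 0, 0, 2.5, 0, 18, 1, 0, 0, 0, 3, 0, 21, 1, 0, 0, 0, 3.5, 0, 24, 1, 0, 0, 0, 4, 0, 27, 1, 0, 0, 0, 4.5, 0, 30, 1, 0, 0, 0, 5, 0, 32, 1, 0, 0, 0, 5.5, 0, 34, 1]}}

```text
time_s: 7.57
tcp_pos: [0.5255, -0.1581, 0.0813]
tcp_rot: [-180.0, 0.0, 85.1]
contact_force: [-1.9, -4.1, 3.8]
width: 0.007
```

{"name": "arm_command", "arguments": {"series": [0, 0, 0, 0, 0, 1, 1, 0, 0, 0, 0, 0, 2, 1, 0, 0, 0, 0, 0, 3, 1, 0, 0, 0, 0, 0, 4, 1, 0, 0, 0, 0, 0, 4, 1]}}

```text
time_s: 7.98
tcp_pos: [0.5255, -0.1575, 0.0774]
tcp_rot: [-180.0, -0.1, 85.1]
contact_force: [0.1, -0.8, 3.0]
width: 0.005
```

```bash
python3 - <<'E'
from h import *
s=sense();print(s["time_s"],s["tcp_pos"],s["contact_force"],s["width"])
c=vision.read_camera("side");im=c["pixels"][:,:,::-1][150:300,230:420]; cv2.imwrite("pics/side5.png",cv2.resize(im,(760,600),interpolation=cv2.INTER_NEAREST))
E
```

```text
7.9833 [ 0.52554151 -0.15749226  0.07736925] [ 0.10713266 -0.81518272  3.03298234] 0.0053063401781810625
```

View pics/side5.png

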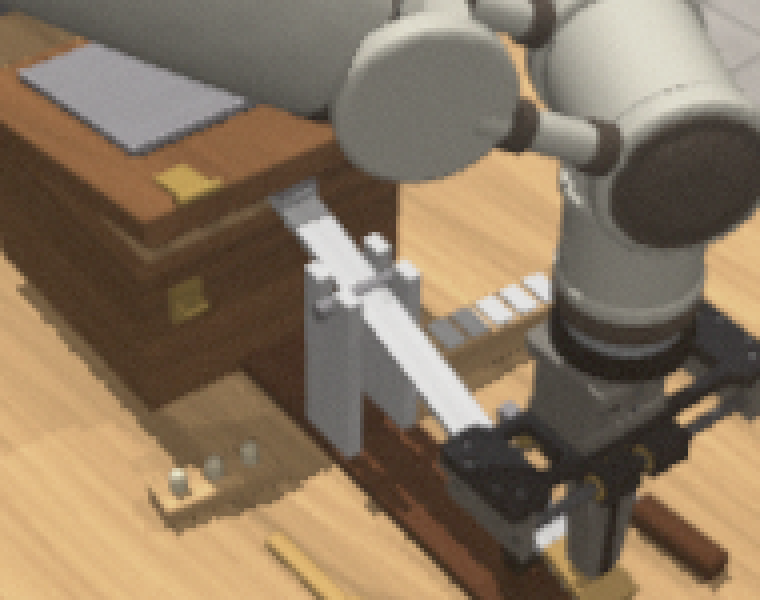

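The lid is clearly open, but with only about 3 N of force I'm not on the stop yet. I'll push on gently.

{"name": "arm_command", "arguments": {"series": [0, 0, 0, 0, 0, 1, 1, 0, 0, 0, 0, 0, 2, 1, 0, 0, 0, 0, 0, 2, 1]}}

```text
time_s: 8.28
tcp_pos: [0.5255, -0.1574, 0.0753]
tcp_rot: [-180.0, -0.1, 85.1]
contact_force: [0.5, 0.8, 4.0]
width: 0.006
```

{"name": "arm_command", "arguments": {"series": [0, 0, 0, 0, 0, 1, 1, 0, 0, 0, 0, 0, 2, 1, 0, 0, 0, 0, 0, 2, 1]}}

```text
time_s: 8.53
tcp_pos: [0.5257, -0.1578, 0.0742]
tcp_rot: [-180.0, -0.0, 85.1]
contact_force: [-0.5, 2.5, 7.4]
width: 0.007
```

The force is rising and the tip lags its command, so the stop has been reached. I'll add a little holding force and then check that it's stable.

{"name": "arm_command", "arguments": {"series": [0, 0, 0, 0, 0, 1, 1, 0, 0, 0, 0, 0, 2, 1, 0, 0, 0, 0, 0, 2, 1, 0, 0, 0, 0, 0, 2, 1, 0, 0, 0, 0, 0, 2, 1, 0, 0, 0, 0, 0, 2, 1]}}

```text
time_s: 9.03
tcp_pos: [0.5259, -0.1577, 0.0737]
tcp_rot: [-180.0, -0.0, 85.1]
contact_force: [-5.3, 4.6, 18.8]
width: 0.005
```

```bash
python3 - <<'E'
from h import *
for n in("side","top"):
    s=sense();print(s["time_s"],s["tcp_pos"],s["contact_force"],s["dq"].round(2))
    c=vision.read_camera(n);im=c["pixels"][:,:,::-1]; cv2.imwrite(f"pics/{n}6.png",im)
c=vision.read_camera("side");cv2.imwrite("pics/side6z.png",cv2.resize(c["pixels"][130:280,210:400,::-1],(760,600),interpolation=cv2.INTER_NEAREST))
s=sense();print(s["time_s"],s["tcp_pos"],s["contact_force"])
E
```

```text
9.0333 [ 0.52588165 -0.15774782  0.07373068] [-5.29054551  4.64681399 18.78432546] [ 0.05 -0.07  0.05  0.07 -0.02 -0.02]
9.0833 [ 0.52591296 -0.15772963  0.07375109] [-5.70957001  4.66447774 19.69762595] [ 0.07 -0.01  0.01  0.06 -0.    0.03]
9.1833 [ 0.52591096 -0.15774788  0.07375336] [-4.86803946  4.15368564 18.22939115]
```

View pics/side6z.png

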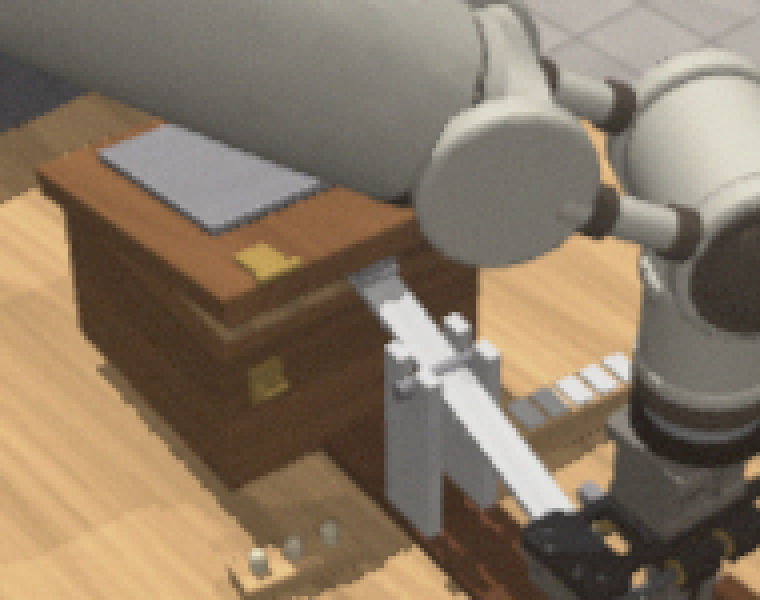

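View pics/top6.png

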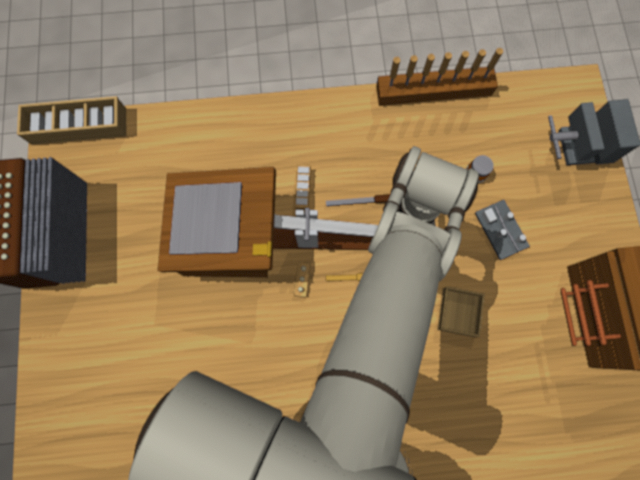

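View pics/side6.png

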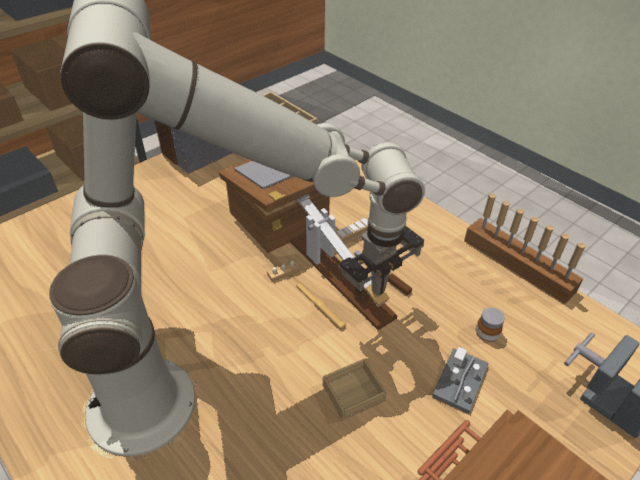

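The top view shows the arm well clear of the lid, whose near edge now stands at column ~274 (279 before), and the bystanders are where they were. The side view shows the lid lifted and the pin in its slots. I'll check the lid angle before handing in.

```bash
python3 - <<'E'
from h import *
t=vision.read_camera("top");s=vision.read_camera("side")
p,g=tri(t,(273,271.5),s,(265.3,204.3)); print("near corner top",p,g,"angle",np.arcsin((p[2]-.139)/.22))
print(sense()["contact_force"]); workorder.job_done()
E
```

```text
near corner top [0.44110022 0.13345267 0.19759459] 0.0028360721334638795 angle 0.2695928711370931
[-5.38261945  5.55402623 18.83189353]
the job is handed in; nothing more can be done
```

I pressed the lever's long end down onto its stop with the shut fingertips, following the pad's arc, and handed the job in while still holding it there.

**Held state:**
- **Tip height:** it stopped at 73.7 mm. The pad should be at about 72 mm on the stop, and the edge of the tip adds about 2–3 mm.
- **Force:** the upward force on the fingertips rose from about 3–4 N to about 19 N as the lever met its stop. It then stayed steady at 18–20 N with the arm still.
- **Pictures:** the lid is raised on the lever's nose, the pin sits in its slots, and the arm is clear of the lid. The other things on the bench look unmoved by eye; I did not measure them, and the arm partly hides the file and stick in the top view.

**A check that disagreed:** estimating the lid angle from one lid corner, with the pixels picked by hand in two views, gave about 0.27 rad. The lever geometry gives about 0.19 rad, and the limit is 0.25 rad. I had put the hand-in in the same script, so I saw this figure only after the job was handed in. The estimate is rough: the two sight lines missed each other by 2.8 mm, and I used an approximate lid length. With the lever on its stop I trust the 0.19 rad more, but I did not confirm the lid angle independently.

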